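Set the dowel angle on a broken stone with a pendulum gauge

TASK

Pick up the yellow angle gauge and stand the middle of its foot on the red pencil cross on the broken stone's crest, its foot running along the pencil line and its dial upright and facing away from the robot. Rock it gently along that line until its swinging pointer settles on the gauge's red mark, and finish while still holding it there with the foot lightly pressed on the stone, as the guide for the dowel drill. Do not press hard, shift the stone's foam bed or disturb the other things on the bench.

Things in the scene. Friction and masses are not known exactly. Their poses are not given: they have to be found in the camera images.
- gauge: loose pendulum angle gauge, 0.32 to 0.54 kg, standing on the bench. Yellow case 28 mm thick (x), round housing 120 mm across centred 70 mm up; flat aluminium foot 120 long (y), 34 wide (x), 10 mm high; on top a ribbed grip tab 28 thick (x), 46 wide (y), up to 164 mm above the bench. Origin: centre of the foot's underside; z up through the tab, x out of the dial, y along the foot
- gauge_foot (a point): centre of the underside of the gauge's foot (the gauge's origin)
- gauge_grip (a point): centre of the grip tab's thickness, 152 mm above the foot's underside: pinch it here across its 28 mm thickness (gauge x), from above
- dial (a point): point in front of the centre of the white dial (104 mm across), 18 mm out along the gauge's x and 70 mm above the foot's underside
- pointer (a joint): angle of the free-swinging black pointer about the gauge's x axis through the dial's centre. Weighted by a brass bob, it hangs plumb and settles in about a second. 0 when it points straight at the foot; it reads -a when the gauge leans by a about its own x axis. Range -1.4 to 1.4 rad
- mark (a joint): angle of the red mark on the dial's steel ring; same axis, zero and sign as the pointer, so the pointer is on the mark when both values are equal. Preset between 0.10 and 0.38 rad, locked there inside the case. The mark is 6.4 mm wide, 43 to 58 mm from the dial's centre
- pointer_tip (a point): tip of the pointer, 46 mm from the dial's centre; its z axis points from the tip to the dial's centre
- mark_tip (a point): the red mark, 46 mm from the dial's centre; its z axis points from the mark to the dial's centre
- bed: loose white foam block 130 (x) by 200 (y) by 50 mm, with the broken stone bedded in its top; together 2.7 kg. Origin: centre of the underside; y runs along the red pencil line, which also shows on the foam at both ends; at the start x points roughly away from the robot
- stone: grey broken stone, 80 (x) by 118 (y) mm, rising out of the bed; frame and origin as the bed. Its uneven top is humped along the pencil line: at y = -46, -22, 4, 27, 47 mm it stands 88, 107, 114, 107, 90 mm above the bench, straight between. It yields softly, straight down, 1 mm for every 1.5 N
- crest (a point): the pencil cross on the stone's highest point, in the bed's frame at x 0, y 4, z 113.5 mm
- burrs: bystander: small white foam block 70 by 110 by 28 mm with steel rotary burrs stuck in it, 60 mm high; origin at the centre of its underside
- swabs: bystander: clear jar of 60 mm diameter with cotton swabs, about 130 mm high; origin at the centre of its underside
- cups: bystander: three nested plastic mixing cups, 76 mm across and 90 mm high; origin at the centre of the underside
- spatula: bystander: small steel spatula with a dark wooden handle, 155 mm long and 9 mm thick, lying on the bench; origin near the middle of its length
Mind the look-alikes: they are no part of the job. There is more than one size of the gauge; the one meant has the size given above.

How it is judged (in metres and radians):
On the way, in this order (a step that is already met when the one before it is completed fails the run):
1. the gauge is lifted off the bench in the gripper (height (world z) of gauge_foot above 0.03 m and contact force between gauge and the fingers above 1 N and contact force between gauge and stone below 0.05 N), for 0.2 s.
2. its foot is set on the crest of the stone (contact force between gauge and stone above 0.5 N and horizontal distance between gauge_foot and crest below 0.04 m and contact force between gauge and the fingers above 1 N), for 0.2 s.
At the end, for the whole second after the job is handed in: Still gripped, foot pressed on the stone (over 0.5 N), its middle within 15 mm of the pencil line and 25 mm along it of the cross, foot along the line within 0.2 rad, dial on the bed's +x side and plumb within 0.12 rad, pointer at rest within 0.06 rad (3.5 degrees) of the red mark (angle between the z axis of pointer_tip and the z axis of mark_tip, either way round below 0.06 rad and velocity of joint pointer between -0.15 and 0.15 rad/s and linear speed of gauge below 0.02 m/s and angular speed of gauge below 0.1 rad/s and contact force between gauge and stone above 0.5 N and contact force between gauge and the fingers above 1 N and height (world z) of gauge_foot above 0.09 m and x of gauge_foot in the frame of crest between -0.015 and 0.015 m and y of gauge_foot in the frame of crest between -0.025 and 0.025 m and angle between the x axis of gauge and the x axis of bed, either way round below 0.2 rad and x of dial in the frame of crest above 0 m and angle between gauge's own x axis and vertical between 1.45 and 1.69 rad); the arm keeps its last pose, push and grip.
It fails at once if the stone is pressed hard (over 20 N) (contact force between gauge and stone above 20 N).
It fails at once if the stone's bed is shifted by more than 15 mm (distance of bed from where it was at the start of the episode above 0.015 m).
It fails at once if another thing on the bench is disturbed (moved over 20 mm) (distance of any of burrs, swabs, cups, spatula from where it was at the start of the episode above 0.02 m).
It also fails if it takes over 48 s, if anything falls off the work surface, if the arm or the gripper's body presses on something with over 40 N, if the wrist force passes 120 N, or if a joint passes its speed limit or range.

ROBOT

A 6-joint arm with a two-finger parallel gripper is mounted at the origin on the work surface. World frame = base frame: x ahead of the robot, y to its left, z up, the work surface at z = 0. Lengths are in m, angles in degrees, forces in N, time in s.
With the tool pointing down it reaches from about 0.35 to 0.875 m from the base axis. Payload 4.2 kg.
Tool frame: the origin (TCP) lies on the centre line of the jaws, within the pads' length; the fingertips stand 25 mm ahead of it and the grasp point (between the pads) lies 6 mm ahead of it (finger_overhang is the distance from the TCP to the fingertips, in m); z points along the fingers, y is the line along which they close (so a half turn about z gives the same grasp; the last joint's range is limited). The gripper opens to 87 mm and grips with 3 to 60 N. Pads are 19 mm wide; open, the fingers measure 117 mm over their backs; the gripper's body (75 mm by 190 mm) begins 51 mm behind the grasp point.
Start: joints at [86.265, 22.042, 0.453, 0, -68.411, -14.817], TCP at [0.199, 0.593, 0.248] pointing down, gripper open.
Joint ranges: [-179.83, 179.83], [-69.29, 118.12], [-61.27, 80.66], [-181.25, 117.63], [-171.15, -9.14], [-177.46, 177.46]. Speed limits (degrees/s): [159.86, 159.86, 180, 180, 180, 180].

INTERFACE

Orientations are given as a 3x3 rotation matrix whose columns are the frame's x, y, z axes.
In Python, from station import sense, capture, finish_job, spot_in, tip_of, finger_overhang gives the robot as it stands. The module is installed in compiled form; this text tells all that it offers.
- The arm moves only by the tool servo_tool, never from a script. Its arguments are lists of equal length, an entry for each row: "slide": the shift along the tool's x, y, z in m, a list of three; "spin": the turn about the tool's z in degrees; "grip": the closure, from 0 (fully open) to 1 (shut). A call has exactly 5 rows; each row is the pose to reach, as a shift and turn from the pose commanded when the call began, along the tool's axes at that moment; what a row does not reach only later rows make up. A row lasts 1/12 s, in which the tool goes at most 41.7 mm and 7.16 degrees, less where a joint would pass 70% of its speed; a pose out of reach is approached as far as the arm can. A call with a gripper value outside its range is refused whole. The fingers move at their own pace and stop on an object; the grip force is fixed at half the most. Time passes only in rows, so rows that repeat a pose let the fingers close, or fill a call up. It gives the time, the measured TCP pose, the force, the opening and the grip force at its end, in the units of the state.
- sense(): the state, without advancing time (a new reading comes with each control period).
- capture(name): name is "scene" or "side" or "wrist"; returns a dict with "pixels" (384x512x3 uint8, blue, green, red), "depth" (384x512 float32, m along the optical axis (not along the pixel's ray), 0 where there is no reading), "fx", "fy", "cx", "cy" (pixels), "R" (3x3) and "t" (3): a world point X has camera coordinates R X + t; the wrist camera has in their place "hand_eye" (4x4, takes a point from camera to tool coordinates, whose origin is the TCP and whose axes are the flange's). Camera axes: x right, y down, z forward; pixel columns grow to the right and rows downward; lengths in m; the calibration is good to about 2 mm. A picture is of the moment at which its call begins: read the wrist's pose just before it.
- finish_job(): hands the job in; it is judged then, once.
Trained networks look in the newest picture that a camera, given by its name, has taken for a name from the list of things; names that differ only in an ending like _2 or _b are one class to them, and where a whole thing is asked for, a point or a joint stands for the part that bears it (a point fixed in the world has none). Each returns a list of dicts, best first, with "conf" (0 to 1); they miss things now and then, are a little off and sometimes report something else, mostly with a low value. They report only what shows in the picture. A call takes as long as a camera call. They do not tell look-alikes from the thing itself.
- spot_in(thing, camera): "point" ([x, y, z] in m, in world coordinates, good to about 4 mm: the middle of the surface that is visible of it).
- tip_of(thing, camera): "point" ([x, y, z] in m, in world coordinates, good to about 4 mm: a listed point, or the origin of a listed thing).
The state is a dict: "time_s": time; "joints": joint angles; "joint_velocities": joint speeds; "effort": joint torques, N m; "tcp_pos": TCP position; "ee_rot": TCP orientation; "wrist_force": force on the tool from outside, world axes, zero at the start; "moment": the same for the moment, N m; "gripper_width": opening from 0.0 (shut) to 1.0 (fully open); "gripper_force": force on a finger pad.
Only numpy, scipy, OpenCV 4.12 (cv2) and the standard library are available. Lean on these libraries where they do the work, as an engineer would, in place of code of your own. Each camera call takes 0.05 s, during which the arm holds its last target. There are 200 camera calls.

## Working session

There is one attempt and no reset: what is moved stays moved. The work goes in short steps, Python scripts to look and compute and a tool call to move; the robot and the scene stay as the last step left them, time stands still between calls to the robot, and variables do not carry over. Pictures are saved under pics/ and viewed, at most 10 in all, crops included, and the job is handed in when it is done.

Besides the shell and the picture viewer there is one more tool, called after "Emit:" as name([rows], argument=value, ...), one row to a line, values as JSON. servo_tool: Moves the arm, as the interface text tells. Its arguments: {"type":"object","properties":{"slide":{"type":"array"},"spin":{"type":"array"},"grip":{"type":"array"}},"required":["slide","spin","grip"]}

```bash
mkdir -p pics; cat > h.py <<'E'
import numpy as np, cv2
from station import *
def spots(cam,names,f=spot_in):
    for n in names:
        for d in f(n,cam)[:4]:
            print(cam,f.__name__,n,np.round(d['point'],3),round(d['conf'],2),px(cam,d['point']))
C={}
def px(cam,p):
    c=C[cam]
    if 'R' not in c: return ''
    q=np.array(c['R'])@np.array(p)+np.array(c['t']); return np.round([c['fx']*q[0]/q[2]+c['cx'],c['fy']*q[1]/q[2]+c['cy']]).astype(int)
def cap(cam):
    C[cam]=capture(cam); return C[cam]
E
python3 - <<'E'
from h import *
s=sense(); print(s)
for c in ['scene','side']:
    cap(c)
    spots(c,['gauge','bed','stone','burrs','swabs','cups','spatula'])
    spots(c,['gauge_foot','gauge_grip','dial','crest','pointer_tip','mark_tip','bed'],tip_of)
cv2.imwrite('pics/a.png',C['scene']['pixels']);cv2.imwrite('pics/b.png',C['side']['pixels'])
E
```

```text
{'time_s': 0.0, 'joints': array([ 8.62639314e+01,  2.20897500e+01,  3.80099496e-01, -2.90316954e-02,
       -6.84106065e+01, -1.48182528e+01]), 'joint_velocities': array([ 0.02004274, -0.08694668, -0.08727541,  0.00929328, -0.00675014,
       -0.06057051]), 'effort': array([ 9.58871933e-04, -3.90664852e+01,  1.87406892e+01,  4.21986580e+00,
        1.10468621e-02, -1.96920032e-04]), 'tcp_pos': array([0.19866521, 0.59200962, 0.24647227]), 'ee_rot': array([[ 9.47962921e-01, -3.18380168e-01, -6.06910848e-04],
       [-3.18380736e-01, -9.47960679e-01, -2.06367399e-03],
       [ 8.17052506e-05,  2.14951514e-03, -9.99997686e-01]]), 'wrist_force': array([ 0.26644779, -0.1583448 , -0.17293333]), 'moment': array([ 0.07865928, -0.01886385, -0.05736325]), 'gripper_force': 0.0, 'gripper_width': 0.9994708048993862}
scene call gauge [ 0.58  -0.197  0.09 ] 0.98 [185 204]
scene call gauge [ 0.465 -0.197  0.079] 0.82 [179 174]
scene call bed [0.525 0.161 0.053] 0.92 [296 171]
scene call stone [0.518 0.159 0.091] 0.75 [296 162]
scene call burrs [ 0.759 -0.052  0.03 ] 0.71 [248 256]
scene call swabs [0
[... 1260 characters left out ...]
0.71  -0.292  0.006] 0.66 [325 293]
side call gauge_foot [ 0.452 -0.203 -0.   ] 0.79 [211 286]
side call gauge_foot [ 0.565 -0.203  0.002] 0.77 [257 279]
side call gauge_grip [ 0.449 -0.2    0.12 ] 0.96 [208 244]
side call gauge_grip [ 0.57  -0.204  0.152] 0.84 [259 228]
side call dial [ 0.584 -0.202  0.069] 0.85 [264 256]
side call dial [ 0.458 -0.207  0.053] 0.78 [213 269]
side call crest [ 0.709 -0.293  0.001] 0.71 [325 295]
side call crest [0.498 0.18  0.109] 0.67 [208 177]
side call pointer_tip [ 0.46  -0.207  0.018] 0.52 [215 281]
side call mark_tip [ 0.459 -0.208  0.016] 0.64 [214 282]
side call bed [0.496 0.177 0.003] 0.75 [209 207]
side call bed [ 0.709 -0.29  -0.   ] 0.69 [324 294]
```

View pics/a.png

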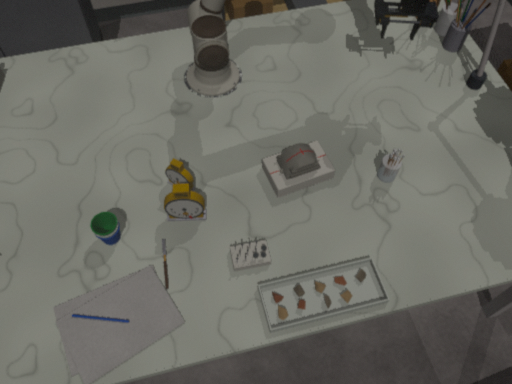

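View pics/b.png

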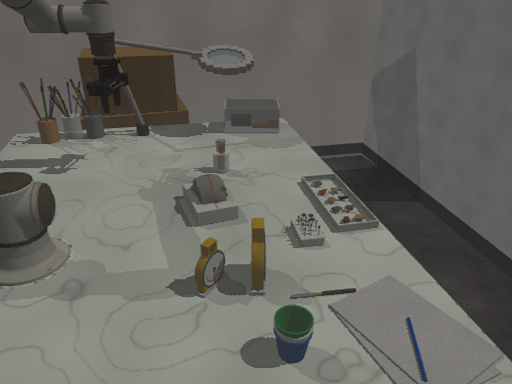

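The scene shows two yellow gauges: the larger at scene (185,204) / side (258,257), with its grip at 0.152 m, and a smaller one at scene (179,174) / side (209,269), with its grip at about 0.12 m. The larger fits the 164 mm description. The bed with the stone is at (297,165). I'll confirm with a crop and measure the yaws.

```bash
cat >> h.py <<'E'
def cloud(c):
    v,u=np.mgrid[0:384,0:512]; d=c['depth']
    P=np.stack([(u-c['cx'])/c['fx']*d,(v-c['cy'])/c['fy']*d,d],-1)
    W=(P-np.array(c['t']))@np.array(c['R']); W[d==0]=np.nan
    return W
E
python3 - <<'E'
from h import *
for cam in ['scene','side']:
    c=cap(cam);W=cloud(c);p=c['pixels'];hsv=cv2.cvtColor(p,cv2.COLOR_BGR2HSV).astype(int)
    yel=(abs(hsv[...,0]-24)<8)&(hsv[...,1]>130)
    m=yel&(np.hypot(W[...,0]-.57,W[...,1]+.204)<.09)&(W[...,0]>.52)
    for lo,hi in((.158,.17),(.03,.17)):
        q=W[m&(W[...,2]>lo)&(W[...,2]<hi)]; print(cam,'yel',lo,len(q),q.min(0).round(3) if len(q) else '',q.max(0).round(3) if len(q) else '', cv2.minAreaRect((q[:,:2]*1000).astype(np.float32)) if len(q)>4 else '')
    m=(np.hypot(W[...,0]-.5,W[...,1]-.177)<.14)&(W[...,2]>.042)&(W[...,2]<.057)
    q=W[m];print('bed',len(q),cv2.minAreaRect((q[:,:2]*1000).astype(np.float32)),np.median(q[:,2]))
    red=((hsv[...,0]<8)|(hsv[...,0]>172))&(hsv[...,1]>90)&(np.hypot(W[...,0]-.5,W[...,1]-.177)<.12)&(W[...,2]>.04)
    q=W[red]; l=cv2.fitLine(q[:,:2].astype(np.float32),cv2.DIST_HUBER,0,.001,.001).ravel();print('line',len(q),l,np.degrees(np.arctan2(l[1],l[0])))
    k=q[q[:,2]>.1];print('top red',k.round(3)[::3])
a=C['scene']['pixels'][140:230,140:240];b=C['side']['pixels'][210:300,190:290]
cv2.imwrite('pics/c.png',np.vstack([cv2.resize(a,None,fx=3.3,fy=3.3,interpolation=3),cv2.resize(b,None,fx=3.3,fy=3.3,interpolation=3)]))
E
```

```text
scene yel 0.158 146 [ 0.55  -0.225  0.158] [ 0.587 -0.177  0.17 ] ((569.65185546875, -200.88467407226562), (45.0940055847168, 30.97134017944336), 76.73271942138672)
scene yel 0.03 433 [ 0.546 -0.254  0.039] [ 0.596 -0.144  0.17 ] ((570.8744506835938, -198.77769470214844), (110.85415649414062, 33.248863220214844), 77.91680908203125)
bed 1154 ((500.3062438964844, 176.52259826660156), (134.94786071777344, 199.9547119140625), 7.9902472496032715) 0.048184639788363515
line 38 [ 0.1270768  -0.9918929   0.4976494   0.17850068] -82.69929
top red [[0.488 0.18  0.112]
 [0.49  0.2   0.104]
 [0.493 0.179 0.109]
 [0.497 0.187 0.112]
 [0.496 0.198 0.106]
 [0.496 0.208 0.103]
 [0.499 0.177 0.113]
 [0.498 0.187 0.108]
 [0.507 0.183 0.115]
 [0.499 0.158 0.103]]
side yel 0.158 123 [ 0.55  -0.226  0.162] [ 0.581 -0.18   0.167] ((565.03564453125, -203.51681518554688), (45.9628791809082, 25.272727966308594), 76.1822738647461)
side yel 0.03 440 [ 0.54  -0.262  0.068] [ 0.581 -0.18   0.167] ((561.2784423828125, -221.42662048339844), (82.61000061035156, 25.57573127746582), 77.4823226928711)
bed 684 ((494.4859619140625, 175.48672485351562), (129.56146240234375, 207.09718322753906), 7.882533550262451) 0.051764766512823274
line 26 [ 0.14187744 -0.98988426  0.4994028   0.15020353] -81.8435
top red [[0.504 0.186 0.115]
 [0.494 0.18  0.115]
 [0.497 0.174 0.114]
 [0.498 0.163 0.112]
 [0.5   0.157 0.108]
 [0.499 0.147 0.103]]
```

View pics/c.png

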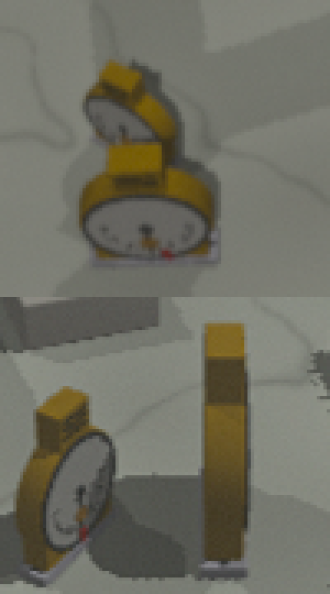

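The crop confirms it. The nearer, taller gauge (tab top 0.165 m, tab 46 mm wide, at (0.567,-0.2025), dial facing +x at -13°) is the one meant. Its red mark sits to the right of the foot's middle, on the +y side. The bed's x is at +8° and the crest is at (0.497,0.180). Moving to above the gauge.

Emit:
servo_tool([
  [0.027,0.029,0],
  [0.055,0.058,0],
  [0.082,0.087,0],
  [0.11,0.116,0],
  [0.137,0.145,0],
], spin=[7,14,21,28,35], grip=[0,0,0,0,0])

```text
time_s: 2.02
tcp_pos: [0.283, 0.4097, 0.2476]
ee_rot: [[0.59, -0.808, 0.0], [-0.808, -0.59, 0.0], [-0.0, -0.0, -1.0]]
wrist_force: [0.3, 0.0, -0.6]
gripper_width: 0.999
gripper_force: 0.0
```

Emit:
servo_tool([
  [0.039,0.008,0],
  [0.078,0.016,0],
  [0.117,0.024,0],
  [0.156,0.032,0],
  [0.195,0.04,0],
], spin=[7,14,21,28,35], grip=[0,0,0,0,0])

```text
time_s: 2.43
tcp_pos: [0.3666, 0.229, 0.248]
ee_rot: [[0.02, -1.0, 0.001], [-1.0, -0.02, 0.001], [-0.001, -0.001, -1.0]]
wrist_force: [0.6, 0.5, 0.1]
gripper_width: 1.001
gripper_force: 0.0
```

Emit:
servo_tool([
  [0.036,-0.016,0],
  [0.073,-0.032,0],
  [0.11,-0.048,0],
  [0.146,-0.064,0],
  [0.183,-0.08,0],
], spin=[3,6,9,12,14.4], grip=[0,0,0,0,0])

```text
time_s: 2.85
tcp_pos: [0.4513, 0.0481, 0.2481]
ee_rot: [[-0.226, -0.974, 0.001], [-0.974, 0.226, 0.001], [-0.001, -0.001, -1.0]]
wrist_force: [0.4, 0.9, 0.2]
gripper_width: 0.998
gripper_force: 0.0
```

```bash
cat >> h.py <<'E'
def go(p,yawx):
    s=sense();R=np.array(s['ee_rot']);y=np.degrees(np.arctan2(R[1,0],R[0,0]))
    print('t',s['time_s'],'pos',np.round(s['tcp_pos'],4),'yaw',y.round(2),'F',np.round(s['wrist_force'],2),'w',round(s['gripper_width'],3),round(s['gripper_force'],1))
    print('slide',(R.T@(np.array(p)-s['tcp_pos'])).round(4),'spin',(y-yawx).round(2))
E
python3 - <<'E'
from h import *
go([.567,-.2025,.248],-103)
for c in ['scene','side']: print(c, -np.array(cap(c)['R']).T@np.array(C[c]['t']),C[c]['fx'])
E
```

```text
t 2.85 pos [0.4513 0.0481 0.2481] yaw -103.07 F [0.42 0.85 0.16] w 0.998 0.0
slide [ 2.179e-01 -1.693e-01  1.000e-04] spin -0.07
scene [ 1.2834201  -0.18661212  1.26401896] 465.3275539078664
side [ 0.37686986 -0.97851277  0.66349391] 409.58114361175836
```

Emit:
servo_tool([
  [0.031,-0.024,0],
  [0.062,-0.048,0],
  [0.093,-0.072,0],
  [0.124,-0.096,0],
  [0.155,-0.12,0],
], spin=[0,0,0,0,0], grip=[0,0,0,0,0])

```text
time_s: 3.37
tcp_pos: [0.5337, -0.1292, 0.2478]
ee_rot: [[-0.223, -0.975, 0.001], [-0.975, 0.223, 0.0], [-0.0, -0.001, -1.0]]
wrist_force: [1.1, 0.2, 0.7]
gripper_width: 1.0
gripper_force: 0.0
```

Emit:
servo_tool([
  [0.03,-0.023,0],
  [0.05,-0.038,0],
  [0.063,-0.0493,0],
  [0.063,-0.0493,0],
  [0.063,-0.0493,0],
], spin=[0,0,0,0,0], grip=[0,0,0,0,0])

```text
time_s: 3.78
tcp_pos: [0.567, -0.2005, 0.2469]
ee_rot: [[-0.225, -0.974, -0.001], [-0.974, 0.225, 0.0], [-0.0, 0.001, -1.0]]
wrist_force: [0.4, 0.2, -0.1]
gripper_width: 0.999
gripper_force: 0.0
```

```bash
python3 - <<'E'
from h import *
go([.567,-.2025,.158],-103)
s=sense(); c=cap('wrist'); spots('wrist',['gauge_grip'],tip_of)
d=c['depth'];v,u=np.mgrid[0:384,0:512]
P=np.stack([(u-c['cx'])/c['fx']*d,(v-c['cy'])/c['fy']*d,d,np.ones_like(d)],-1)@np.array(c['hand_eye']).T
W=P[...,:3]@np.array(s['ee_rot']).T+s['tcp_pos']
h=cv2.cvtColor(c['pixels'],cv2.COLOR_BGR2HSV).astype(int)
q=W[(d>0)&(abs(h[...,0]-24)<8)&(h[...,1]>120)&(W[...,2]>.155)&(W[...,2]<.175)]
print(len(q),cv2.minAreaRect((q[:,:2]*1000).astype(np.float32)) if len(q)>5 else '',np.median(q,0))
cv2.imwrite('pics/w.png',c['pixels'])
E
```

```text
t 3.7833 pos [ 0.567  -0.2005  0.2469] yaw -103.01 F [ 0.42  0.17 -0.13] w 0.999 0.0
slide [ 0.0019 -0.0006  0.0889] spin -0.01
wrist call gauge_grip [ 0.564 -0.206  0.151] 0.74 
wrist call gauge_grip [ 0.448 -0.201  0.113] 0.63 
2130 ((565.6022338867188, -203.1834716796875), (45.553951263427734, 27.269174575805664), 78.16214752197266) [ 0.56526193 -0.2053187   0.16264726]
```

View pics/w.png

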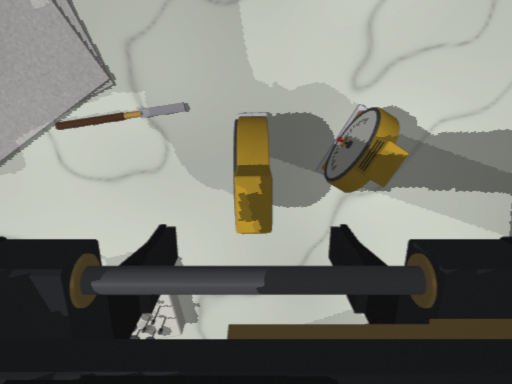

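Wrist view: the big gauge's tab is at (253,205), between the fingers at (170..345), and the small gauge is clear at (365,150). Descending and gripping.

Emit:
servo_tool([
  [0.0027,0.0008,0.02],
  [0.0027,0.0008,0.045],
  [0.0027,0.0008,0.07],
  [0.0027,0.0008,0.085],
  [0.0027,0.0008,0.089],
], spin=[-0.7,-0.7,-0.7,-0.7,-0.7], grip=[0,0,0,0,0])

```text
time_s: 4.3
tcp_pos: [0.5635, -0.2011, 0.1559]
ee_rot: [[-0.211, -0.977, -0.005], [-0.978, 0.211, 0.001], [-0.0, 0.006, -1.0]]
wrist_force: [-0.1, -0.4, -1.0]
gripper_width: 1.0
gripper_force: 0.0
```

Emit:
servo_tool([
  [0,0,0],
  [0,0,0],
  [0,0,0],
  [0,0,0],
  [0,0,0],
], spin=[0,0,0,0,0], grip=[0.4,0.6,0.8,1,1])

```text
time_s: 4.72
tcp_pos: [0.5661, -0.2029, 0.1598]
ee_rot: [[-0.212, -0.977, 0.002], [-0.977, 0.212, -0.0], [-0.0, -0.002, -1.0]]
wrist_force: [-0.6, -0.3, 0.0]
gripper_width: 0.707
gripper_force: 0.0
```

Emit:
servo_tool([
  [0,0,0],
  [0,0,0],
  [0,0,0],
  [0,0,0],
  [0,0,0],
], spin=[0,0,0,0,0], grip=[1,1,1,1,1])

```text
time_s: 5.13
tcp_pos: [0.5656, -0.203, 0.1585]
ee_rot: [[-0.212, -0.977, -0.0], [-0.977, 0.212, -0.0], [0.0, 0.0, -1.0]]
wrist_force: [0.7, 0.3, -0.1]
gripper_width: 0.326
gripper_force: 0.1
```

Emit:
servo_tool([
  [0,0,0],
  [0,0,0],
  [0,0,0],
  [0,0,0],
  [0,0,0],
], spin=[0,0,0,0,0], grip=[1,1,1,1,1])

```text
time_s: 5.55
tcp_pos: [0.5656, -0.203, 0.1585]
ee_rot: [[-0.212, -0.977, 0.0], [-0.977, 0.212, -0.0], [0.0, -0.0, -1.0]]
wrist_force: [0.8, 0.0, -0.8]
gripper_width: 0.317
gripper_force: 30.0
```

Emit:
servo_tool([
  [0,0,-0.015],
  [0,0,-0.045],
  [0,0,-0.08],
  [0,0,-0.115],
  [0,0,-0.145],
], spin=[0,0,0,0,0], grip=[1,1,1,1,1])

```text
time_s: 5.97
tcp_pos: [0.565, -0.2027, 0.3045]
ee_rot: [[-0.212, -0.977, -0.001], [-0.977, 0.212, 0.001], [-0.0, 0.001, -1.0]]
wrist_force: [0.4, -1.0, -4.1]
gripper_width: 0.315
gripper_force: 30.0
```

Emit:
servo_tool([
  [0,0,-0.01],
  [0,0,-0.01],
  [0,0,-0.01],
  [0,0,-0.01],
  [0,0,-0.01],
], spin=[0,0,0,0,0], grip=[1,1,1,1,1])

```text
time_s: 6.38
tcp_pos: [0.5645, -0.2026, 0.3102]
ee_rot: [[-0.212, -0.977, -0.006], [-0.977, 0.212, 0.001], [-0.0, 0.006, -1.0]]
wrist_force: [0.5, -0.0, -4.1]
gripper_width: 0.321
gripper_force: 30.0
```

```bash
python3 - <<'E'
from h import *
go([.497,.180,.315],-82)
for cam in['scene','side']:
    cap(cam); spots(cam,['gauge_foot','gauge_grip','dial','pointer_tip','mark_tip'],tip_of)
E
```

```text
t 6.3833 pos [ 0.5645 -0.2026  0.3102] yaw -102.27 F [ 0.54 -0.   -4.07] w 0.321 30.0
slide [-0.3595  0.1473 -0.0039] spin -20.27
scene call gauge_foot [ 0.566 -0.204  0.15 ] 0.59 [179 190]
scene call gauge_grip [ 0.563 -0.204  0.302] 0.76 [172 157]
scene call dial [ 0.581 -0.207  0.221] 0.66 [176 180]
scene call dial [ 0.563 -0.2    0.303] 0.59 [173 156]
scene call dial [0.498 0.179 0.004] 0.23 [297 172]
scene call pointer_tip [ 0.749 -0.048  0.001] 0.18 [249 257]
scene call mark_tip [ 0.586 -0.195  0.176] 0.62 [183 190]
side call gauge_foot [ 0.565 -0.199  0.156] 0.74 [257 225]
side call gauge_foot [ 0.452 -0.202 -0.002] 0.61 [211 287]
side call gauge_foot [ 0.567 -0.204  0.158] 0.23 [259 226]
side call gauge_foot [ 0.755 -0.048  0.   ] 0.21 [308 236]
side call gauge_grip [ 0.45  -0.201  0.12 ] 0.74 [208 245]
side call gauge_grip [ 0.566 -0.2    0.306] 0.56 [258 166]
side call dial [ 0.458 -0.209  0.053] 0.67 [213 270]
side call pointer_tip [ 0.46  -0.205  0.02 ] 0.5 [214 280]
side call mark_tip [ 0.464 -0.21   0.018] 0.42 [216 281]
```

Emit:
servo_tool([
  [-0.02,0.008,0],
  [-0.05,0.02,0],
  [-0.08,0.033,0],
  [-0.11,0.045,0],
  [-0.14,0.057,0],
], spin=[0,0,0,0,0], grip=[1,1,1,1,1])

```text
time_s: 7.4
tcp_pos: [0.5391, -0.0528, 0.3138]
ee_rot: [[-0.213, -0.977, 0.001], [-0.977, 0.213, 0.0], [-0.0, -0.001, -1.0]]
wrist_force: [0.3, 0.8, -3.7]
gripper_width: 0.318
gripper_force: 30.0
```

Emit:
servo_tool([
  [-0.03,0.012,0],
  [-0.06,0.025,0],
  [-0.09,0.037,0],
  [-0.12,0.049,0],
  [-0.15,0.061,0],
], spin=[0,0,0,0,0], grip=[1,1,1,1,1])

```text
time_s: 7.82
tcp_pos: [0.5113, 0.107, 0.314]
ee_rot: [[-0.212, -0.977, 0.001], [-0.977, 0.212, 0.0], [-0.001, -0.001, -1.0]]
wrist_force: [0.4, -0.5, -4.5]
gripper_width: 0.318
gripper_force: 30.0
```

Emit:
servo_tool([
  [-0.025,0.011,0],
  [-0.045,0.019,0],
  [-0.06,0.025,0],
  [-0.07,0.029,0],
  [-0.07,0.029,0],
], spin=[-5,-10,-15,-20.3,-20.3], grip=[1,1,1,1,1])

```text
time_s: 8.23
tcp_pos: [0.4981, 0.1821, 0.3137]
ee_rot: [[0.145, -0.989, 0.001], [-0.989, -0.145, 0.001], [-0.001, -0.001, -1.0]]
wrist_force: [-0.5, 0.4, -4.4]
gripper_width: 0.323
gripper_force: 30.0
```

Emit:
servo_tool([
  [0,0,0],
  [0,0,0],
  [0,0,0],
  [0,0,0],
  [0,0,0],
], spin=[0,0,0,0,0], grip=[1,1,1,1,1])

```text
time_s: 8.65
tcp_pos: [0.4985, 0.1795, 0.3136]
ee_rot: [[0.139, -0.99, 0.0], [-0.99, -0.139, 0.0], [0.0, -0.0, -1.0]]
wrist_force: [-0.0, 0.1, -4.5]
gripper_width: 0.32
gripper_force: 30.0
```

```bash
python3 - <<'E'
from h import *
go([.497,.180,.279],-82)
for cam in['scene','side']:
    c=cap(cam); spots(cam,['gauge_foot','gauge_grip','crest','bed','dial','pointer_tip','mark_tip'],tip_of)
a=C['scene']['pixels'];u,v=px('scene',[.5,.18,.2]);b=C['side']['pixels'];u2,v2=px('side',[.5,.18,.2])
cv2.imwrite('pics/d.png',np.hstack([cv2.resize(x[q-50:q+50,p-35:p+35],None,fx=5.5,fy=5.5,interpolation=3) for x,p,q in((a,u,v),(b,u2,v2))]));print(u,v,u2,v2)
E
```

```text
t 8.65 pos [0.4985 0.1795 0.3136] yaw -82.03 F [-0.01  0.1  -4.53] w 0.32 30.0
slide [-0.0007  0.0014  0.0346] spin -0.03
scene call gauge_foot [ 0.448 -0.198  0.003] 0.93 [181 183]
scene call gauge_foot [0.5   0.177 0.159] 0.56 [302 143]
scene call gauge_grip [0.497 0.18  0.31 ] 0.79 [308 108]
scene call gauge_grip [ 0.454 -0.198  0.118] 0.72 [177 164]
scene call gauge_grip [0.499 0.181 0.153] 0.56 [303 144]
scene call crest [0.498 0.177 0.113] 0.79 [300 152]
scene call bed [ 0.584 -0.429 -0.002] 0.34 [113 237]
scene call dial [0.513 0.179 0.224] 0.91 [306 133]
scene call dial [ 0.462 -0.209  0.058] 0.67 [176 178]
scene call pointer_tip [0.514 0.183 0.178] 0.35 [306 142]
scene call mark_tip [ 0.461 -0.209  0.018] 0.47 [177 184]
scene call mark_tip [0.518 0.191 0.179] 0.46 [309 143]
side call gauge_foot [ 0.454 -0.206 -0.004] 0.64 [212 288]
side call gauge_foot [0.497 0.178 0.157] 0.62 [207 163]
side call gauge_grip [0.499 0.182 0.308] 0.85 [205 114]
side call gauge_grip [ 0.45  -0.198  0.12 ] 0.78 [208 244]
side call gauge_grip [ 0.752 -0.051  0.   ] 0.47 [308 237]
side call gauge_grip [ 0.576  0.454 -0.   ] 0.19 [221 170]
side call crest [0.494 0.179 0.113] 0.65 [207 176]
side call bed [0.496 0.176 0.004] 0.97 [209 207]
side call dial [0.518 0.183 0.226] 0.8 [213 141]
side call dial [ 0.46  -0.208  0.057] 0.67 [214 268]
side call pointer_tip [ 0.459 -0.206  0.018] 0.56 [214 280]
side call mark_tip [ 0.46  -0.208  0.017] 0.53 [214 282]
304 134 208 149
```

View pics/d.png

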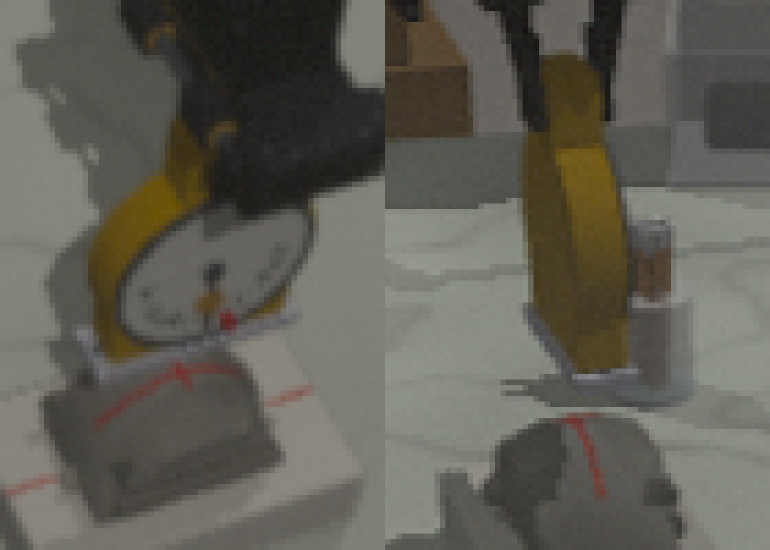

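The crop shows the gauge above the stone, aligned with the pencil line: pointer tip near (208,325), red mark at (228,320), cross at (180,372). Next I'll rectify the dial to measure the mark angle.

```bash
cat >> h.py <<'E'
def dial(origin,yaw,lean,name,n=6):
    """rectified dial image in PLUMB axes (y right, z up) centred on dial centre; 0.25 mm/px, +-65 mm"""
    I=0
    for _ in range(n): c=cap('scene'); I=I+c['pixels'].astype(np.float32)/n
    a=np.radians(yaw);ex=np.array([np.cos(a),np.sin(a),0]);ey=np.array([-np.sin(a),np.cos(a),0]);ez=np.array([0,0,1.])
    cen=np.array(origin)+ex*.0145+.070*(ez*np.cos(lean)-ey*np.sin(lean))
    g=np.arange(-65,65,.25)/1000;Y,Z=np.meshgrid(g,-g)
    Q=(cen+Y[...,None]*ey+Z[...,None]*ez)@np.array(c['R']).T+np.array(c['t'])
    r=cv2.remap(I,(c['fx']*Q[...,0]/Q[...,2]+c['cx']).astype(np.float32),(c['fy']*Q[...,1]/Q[...,2]+c['cy']).astype(np.float32),cv2.INTER_CUBIC)
    cv2.imwrite(name,np.clip(r*1.3,0,255)[:, :])
    rad=np.hypot(Y,Z)
    def cent(w): w=w.clip(0);return np.array([(w*Y).sum(),(w*Z).sum()])/w.sum()*1000
    red=r[...,2]-np.maximum(r[...,0],r[...,1]); m=cent((red-.4*red[(rad>.035)&(rad<.062)].max())*((rad>.035)&(rad<.062)))
    gray=r.mean(-1); hub=cent((np.percentile(gray[rad<.03],40)*.75-gray)*(rad<.012))
    print('mark',m.round(1),'hub',hub.round(1),'angle from plumb',np.arctan2(*(m-hub)*[1,-1]).round(3),'using nominal centre',np.arctan2(m[0],-m[1]).round(3))
E
python3 - <<'E'
from h import *
s=sense();p=np.array(s['tcp_pos'])-[0,0,.1585]
dial(p,8,0,'pics/e.png')
E
```

```text
mark [ 16.6 -52.9] hub [ 2.5 -6.4] angle from plumb 0.294 using nominal centre 0.304[ WARN:0@9.741] global loadsave.cpp:1063 imwrite_ Unsupported depth image for selected encoder is fallbacked to CV_8U.
```

View pics/e.png

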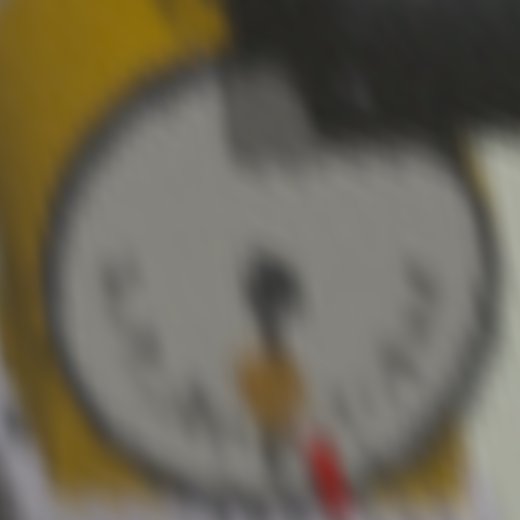

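Emit:
servo_tool([
  [0,0,0.008],
  [0,0,0.018],
  [0,0,0.028],
  [0,0,0.034],
  [0,0,0.037],
], spin=[0,0,0,0,0], grip=[1,1,1,1,1])

```text
time_s: 10.17
tcp_pos: [0.4976, 0.1796, 0.2745]
ee_rot: [[0.14, -0.99, -0.003], [-0.99, -0.14, -0.002], [0.001, 0.003, -1.0]]
wrist_force: [-0.6, 0.4, -4.2]
gripper_width: 0.318
gripper_force: 30.0
```

Emit:
servo_tool([
  [0,0,0],
  [0,0,0.001],
  [0,0,0.002],
  [0,0,0.003],
  [0,0,0.004],
], spin=[0,0,0,0,0], grip=[1,1,1,1,1])

```text
time_s: 10.58
tcp_pos: [0.4985, 0.1801, 0.2729]
ee_rot: [[0.14, -0.99, 0.001], [-0.99, -0.14, 0.0], [-0.0, -0.001, -1.0]]
wrist_force: [0.3, -0.1, -4.3]
gripper_width: 0.32
gripper_force: 30.0
```

Emit:
servo_tool([
  [0,0,0],
  [0,0,0.001],
  [0,0,0.002],
  [0,0,0.003],
  [0,0,0.003],
], spin=[0,0,0,0,0], grip=[1,1,1,1,1])

```text
time_s: 11.0
tcp_pos: [0.4984, 0.1801, 0.2699]
ee_rot: [[0.14, -0.99, 0.001], [-0.99, -0.14, 0.0], [-0.0, -0.001, -1.0]]
wrist_force: [-0.3, 0.6, -0.9]
gripper_width: 0.317
gripper_force: 30.0
```

Emit:
servo_tool([
  [0,0,0.001],
  [0,0,0.002],
  [0,0,0.003],
  [0,0,0.003],
  [0,0,0.003],
], spin=[0,0,0,0,0], grip=[1,1,1,1,1])

```text
time_s: 11.42
tcp_pos: [0.4985, 0.1801, 0.2672]
ee_rot: [[0.14, -0.99, 0.001], [-0.99, -0.14, 0.0], [-0.0, -0.001, -1.0]]
wrist_force: [-1.3, -0.2, 3.3]
gripper_width: 0.315
gripper_force: 30.0
```

Emit:
servo_tool([
  [-0.002,0,0],
  [-0.004,0,0],
  [-0.006,0,0.0001],
  [-0.008,0,0.0002],
  [-0.01,0,0.0003],
], spin=[0,0,0,0,0], grip=[1,1,1,1,1])

```text
time_s: 11.83
tcp_pos: [0.4973, 0.1901, 0.2665]
ee_rot: [[0.14, -0.99, 0.001], [-0.99, -0.14, -0.0], [0.0, -0.001, -1.0]]
wrist_force: [0.3, -1.7, 3.3]
gripper_width: 0.32
gripper_force: 30.0
```

```bash
python3 - <<'E'
from h import *
go([.497,.180,.279],-82)
for cam in ['scene','side']:
    cap(cam); spots(cam,['gauge_foot','crest','mark_tip'],tip_of)
s=sense();dial(np.array(s['tcp_pos'])-[0,0,.1585],8,0,'pics/f.png',4)
E
```

```text
t 11.8333 pos [0.4973 0.1901 0.2665] yaw -81.95 F [ 0.32 -1.67  3.31] w 0.32 30.0
slide [ 0.01    0.0017 -0.0125] spin 0.05
scene call gauge_foot [ 0.446 -0.197 -0.001] 0.83 [181 183]
scene call gauge_foot [0.501 0.178 0.106] 0.74 [300 154]
scene call crest [0.499 0.182 0.106] 0.88 [301 153]
scene call mark_tip [ 0.46  -0.208  0.019] 0.59 [178 184]
scene call mark_tip [0.517 0.197 0.131] 0.42 [309 152]
side call gauge_foot [0.499 0.177 0.11 ] 0.77 [209 177]
side call gauge_foot [ 0.454 -0.202 -0.002] 0.67 [212 286]
side call crest [0.496 0.18  0.106] 0.74 [208 178]
side call mark_tip [ 0.463 -0.209  0.018] 0.51 [216 281]
mark [  8.3 -54.1] hub [-2.9 -6.4] angle from plumb 0.231 using nominal centre 0.153[ WARN:0@13.751] global loadsave.cpp:1063 imwrite_ Unsupported depth image for selected encoder is fallbacked to CV_8U.
```

The gauge pivots in the grip with its foot staying on the crest. Continuing to rock.

Emit:
servo_tool([
  [-0.003,0,0.0003],
  [-0.006,0,0.0006],
  [-0.009,0,0.0009],
  [-0.012,0,0.0013],
  [-0.015,0,0.0017],
], spin=[0,0,0,0,0], grip=[1,1,1,1,1])

```text
time_s: 12.85
tcp_pos: [0.4948, 0.2053, 0.2645]
ee_rot: [[0.14, -0.99, 0.0], [-0.99, -0.14, 0.0], [-0.0, -0.0, -1.0]]
wrist_force: [1.0, -1.8, 4.9]
gripper_width: 0.319
gripper_force: 30.0
```

Emit:
servo_tool([
  [-0.003,0,0.0005],
  [-0.006,0,0.001],
  [-0.009,0,0.0016],
  [-0.012,0,0.0022],
  [-0.012,0,0.0022],
], spin=[0,0,0,0,0], grip=[1,1,1,1,1])

```text
time_s: 13.27
tcp_pos: [0.4931, 0.2173, 0.2621]
ee_rot: [[0.14, -0.99, -0.0], [-0.99, -0.14, 0.0], [-0.0, 0.0, -1.0]]
wrist_force: [0.6, -0.9, 3.7]
gripper_width: 0.316
gripper_force: 30.0
```

Emit:
servo_tool([
  [0,0,0],
  [0,0,0],
  [0,0,0],
  [0,0,0],
  [0,0,0],
], spin=[0,0,0,0,0], grip=[1,1,1,1,1])

```text
time_s: 13.68
tcp_pos: [0.4932, 0.2168, 0.2624]
ee_rot: [[0.14, -0.99, 0.0], [-0.99, -0.14, 0.001], [-0.001, -0.0, -1.0]]
wrist_force: [0.2, 1.0, 3.3]
gripper_width: 0.319
gripper_force: 30.0
```

```bash
python3 - <<'E'
from h import *
go([.497,.180,.279],-82)
for cam in ['scene','side']:
    cap(cam); spots(cam,['gauge_foot','crest','mark_tip','pointer_tip'],tip_of)
dial([.4985,.178,.109],8,-.25,'pics/g.png',6)
E
```

```text
t 13.6833 pos [0.4932 0.2168 0.2624] yaw -81.96 F [0.25 0.99 3.34] w 0.319 30.0
slide [ 0.037   0.0013 -0.0166] spin 0.04
scene call gauge_foot [ 0.451 -0.198 -0.001] 0.98 [181 184]
scene call gauge_foot [0.502 0.178 0.108] 0.75 [300 154]
scene call crest [0.497 0.18  0.107] 0.84 [301 152]
scene call crest [0.578 0.452 0.001] 0.61 [385 175]
scene call mark_tip [0.512 0.2   0.131] 0.62 [309 150]
scene call mark_tip [ 0.709 -0.291  0.004] 0.48 [164 263]
scene call mark_tip [ 0.46  -0.207  0.02 ] 0.37 [178 184]
scene call pointer_tip [0.511 0.201 0.127] 0.56 [309 151]
side call gauge_foot [0.498 0.18  0.11 ] 0.7 [208 176]
side call gauge_foot [ 0.453 -0.2   -0.001] 0.59 [211 285]
side call crest [0.497 0.181 0.104] 0.91 [208 178]
side call mark_tip [ 0.46  -0.211  0.016] 0.41 [215 283]
side call pointer_tip [ 0.46  -0.206  0.019] 0.39 [214 280]
mark [  7.2 -55.2] hub [ 4.7 -6.2] angle from plumb 0.052 using nominal centre 0.13[ WARN:0@17.582] global loadsave.cpp:1063 imwrite_ Unsupported depth image for selected encoder is fallbacked to CV_8U.
```

View pics/g.png

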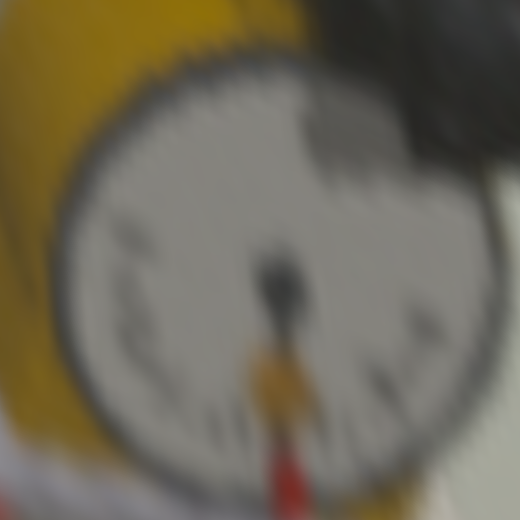

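The rectified dial has its hub at (282,288) and bob at (281,388). The mark at (288,485) is about 0.03–0.05 rad short. I'll rock 5 mm more.

Emit:
servo_tool([
  [-0.002,0,0.0004],
  [-0.004,0,0.0008],
  [-0.005,0,0.001],
  [-0.005,0,0.001],
  [-0.005,0,0.001],
], spin=[0,0,0,0,0], grip=[1,1,1,1,1])

```text
time_s: 14.9
tcp_pos: [0.4924, 0.2215, 0.2613]
ee_rot: [[0.14, -0.99, -0.0], [-0.99, -0.14, -0.001], [0.001, 0.0, -1.0]]
wrist_force: [0.4, -2.0, 3.1]
gripper_width: 0.323
gripper_force: 30.0
```

Emit:
servo_tool([
  [0,0,0],
  [0,0,0],
  [0,0,0],
  [0,0,0],
  [0,0,0],
], spin=[0,0,0,0,0], grip=[1,1,1,1,1])

```text
time_s: 15.32
tcp_pos: [0.4924, 0.2215, 0.2613]
ee_rot: [[0.14, -0.99, -0.0], [-0.99, -0.14, -0.0], [0.0, 0.0, -1.0]]
wrist_force: [0.9, -2.2, 3.0]
gripper_width: 0.315
gripper_force: 30.0
```

Emit:
servo_tool([
  [0,0,0],
  [0,0,0],
  [0,0,0],
  [0,0,0],
  [0,0,0],
], spin=[0,0,0,0,0], grip=[1,1,1,1,1])

```text
time_s: 15.73
tcp_pos: [0.4924, 0.2216, 0.2613]
ee_rot: [[0.14, -0.99, -0.0], [-0.99, -0.14, 0.0], [-0.0, 0.0, -1.0]]
wrist_force: [0.5, -1.0, 2.5]
gripper_width: 0.321
gripper_force: 30.0
```

```bash
python3 - <<'E'
from h import *
go([.497,.180,.279],-82)
for cam in ['scene','side']:
    cap(cam); spots(cam,['gauge_foot','crest','bed'],tip_of)
dial([.4985,.178,.109],8,-.28,'pics/i.png',10)
E
```

```text
t 15.7333 pos [0.4924 0.2216 0.2613] yaw -81.95 F [ 0.53 -0.99  2.55] w 0.321 30.0
slide [ 0.0419  0.0013 -0.0177] spin 0.05
scene call gauge_foot [ 0.453 -0.199 -0.001] 0.88 [181 185]
scene call gauge_foot [0.5   0.178 0.11 ] 0.59 [301 153]
scene call crest [0.498 0.182 0.106] 0.78 [301 153]
scene call bed [0.493 0.179 0.005] 0.91 [297 170]
scene call bed [0.497 0.178 0.11 ] 0.66 [300 152]
side call gauge_foot [ 0.452 -0.205 -0.001] 0.94 [211 287]
side call gauge_foot [0.5   0.179 0.108] 0.89 [209 177]
side call gauge_foot [0.514 0.203 0.177] 0.36 [212 153]
side call crest [0.497 0.182 0.106] 0.92 [208 177]
side call crest [ 0.753 -0.048 -0.   ] 0.69 [308 236]
side call bed [0.496 0.176 0.002] 0.64 [209 207]
side call bed [0.498 0.175 0.11 ] 0.46 [209 177]
mark [  6.  -55.8] hub [ 5. -6.] angle from plumb 0.02 using nominal centre 0.107[ WARN:0@22.139] global loadsave.cpp:1063 imwrite_ Unsupported depth image for selected encoder is fallbacked to CV_8U.
```

View pics/i.png

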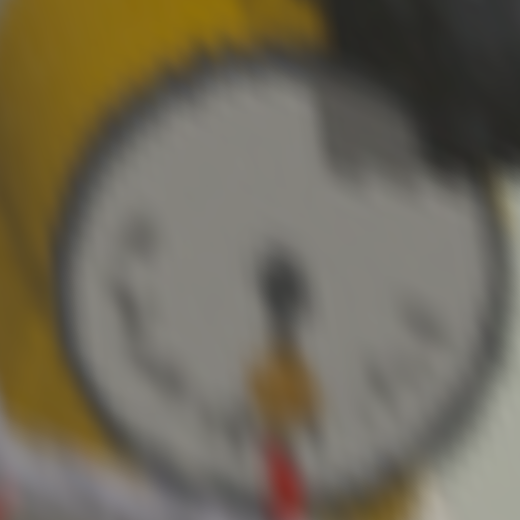

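In the rectified dial the hub (282,286), bob (283,388) and mark (283,480) line up, with about 0.02 rad or less left over. The foot is about 3 mm from the cross, contact is about 7 N, and the bed hasn't moved. Handing in.

```bash
python3 -c "
from station import *
print(finish_job())"
```

```text
the job is handed in; nothing more can be done
None
```

I handed the job in with the gauge still gripped and its foot pressed on the crest at about 7 N, roughly 3 mm from the cross; the pointer reads within about 0.02 rad of the red mark by my camera measurement, and no verdict was returned.

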